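Dock the heavy power unit

ROBOT

A 6-joint arm with a two-finger parallel gripper is mounted at the origin on the work surface. World frame = base frame: x ahead of the robot, y to its left, z up, the work surface at z = 0. Lengths are in mm, angles in rad, forces in N, time in s.
With the tool pointing down it reaches from about 350 to 975 mm from the base axis. Payload 7.1 kg.
Tool frame: the origin (TCP) lies at the very end of the fingers, on their centre line; the grasp point (between the pads) lies 19 mm behind it; z points along the fingers, y is the direction in which the jaws open and shut (so a half turn about z gives the same grasp; the last joint's range is limited). The gripper opens to 88 mm and grips with 3 to 60 N. Pads are 20 mm wide; open, the fingers measure 115 mm over their backs; the gripper's body (75 mm by 178 mm) begins 61 mm behind the grasp point.
Start: joints at [-1.232, 0.423, 1.63, -0, 1.089, -0.019], TCP at [218.901, -585.395, 222.675] pointing down, gripper open.
Joint ranges: [-3, 3], [-0.9, 2.11], [0.09, 2.58], [-1.31, 4.45], [0.11, 2.69], [-2.54, 2.54]. Speed limits (rad/s): [2.39, 2.39, 3.01, 3.14, 3.14, 3.14].

INTERFACE

Orientations are given as a rotation vector (axis times angle).
In Python, from workcell import ctrl, imaging gives the robot as it stands. The module is installed in compiled form; this text tells all that it offers.
- The arm moves only by the shell command python3 -m pendant 'ROWS'. ROWS is JSON, a list of rows, each an object with "turn": the turn, a rotation vector about the world's x, y, z in rad, a list of three; "dp": the shift along the world's x, y, z in m, a list of three; "claw": the finger opening in m, from 0 to 0.0878. A call has 1 to 8 rows; each row is the pose to reach, as a shift and turn from the pose commanded when the call began; what a row does not reach only later rows make up. A row lasts 1/10 s, in which the tool goes at most 50 mm and 8.59 degrees, less where a joint would pass 70% of its speed; a pose out of reach is approached as far as the arm can. A call with a gripper value outside its range is refused whole. The fingers move at their own pace and stop on an object; the grip force is fixed at half the most. Time passes only in rows, so rows that repeat a pose let the fingers close. It gives the time, the measured TCP pose, the force and the opening at its end, in the units of the state.
- ctrl.get_obs(): the state, without advancing time (a new reading comes with each control period).
- imaging.get_image(name): name is "scene" or "top"; returns a dict with "pixels" (384x512x3 uint8, blue, green, red), "fov_y" (degrees; the focal length in pixels is half the picture's height over the tangent of half this angle, whatever the lens; pixels are square), "cx", "cy" (the principal point, pixels), "xyz" and "rotation" of the camera in the world. Camera axes: x right, y up, looking along -z (the intrinsics and any distortion apply to the point x, -y, -z); pixel columns grow to the right and rows downward; lengths in mm; the calibration is good to about 2 mm. A picture is of the moment at which its call begins. There is no depth.
- ctrl.close_job(): hands the job in, once; it reports no verdict.
The state is a dict: "t": time; "qpos": joint angles; "qvel": joint speeds; "joint_torque": joint torques, N m; "ee_pos": TCP position; "orientation": TCP orientation; "ft_force": force on the tool from outside, world axes, zero at the start; "moment": the same for the moment, N m; "width": finger opening in mm.
Only numpy, scipy, OpenCV 4.12 (cv2) and the standard library are available. Lean on these libraries where they do the work, as an engineer would, in place of code of your own. Each camera call takes 0.05 s, during which the arm holds its last target.

TASK

Push the tall, heavy power unit across the bench into its dock, until it stands squarely between the two rails with its back fully home against the stop bar. Push it low, near its base, with the fingertips or the outside of the fingers, so that it slides without tipping; do not grip, lift or carry it, and leave everything else on the bench where it is. Finish with the hand clear of the unit.

Things in the scene. Friction and masses are not known exactly. Their poses are not given: they have to be found in the camera images.
- unit: Heavy black power unit, 1.3 to 2.1 kg: a tower 90 mm deep, 130 wide, 160 high (thin carry handle on top, to 194 mm), on a foot 40 mm high, 130 wide that juts 45 mm forward, to the robot. Footprint 135 (x) by 130 (y); origin: its centre, at the bench; x points from the foot to the tower's plain back, z up. Sliding takes 6 to 15 N; pushed above about 70 mm it may tip over its back edge.
- unit_front (a point): Where to push: middle of the foot's flat upright front face, 20 mm above the bench, 67.5 mm from the unit's origin along -x. The tower's front begins 45 mm behind this face. Axes as the unit's.
- dock: Dock fixed to the bench beyond the unit: two low dark steel rails 18 mm high, 12 thick, inner faces 144 mm apart (7 mm play each side of the unit), and a stop bar 30 mm high across their far end. Origin: on the bench where the unit's origin stands when fully home; x points into the dock, y left, z up. Stop's near face at x = +67.5 mm; rails parallel from x = -2 to +69 mm.
- dock_mouth (a point): Middle of the dock's mouth, on the bench, at x = -50 mm in the dock's frame: here the flared near ends of the rails are about 200 mm apart. There is no floor plate. The unit starts with its origin 140 to 190 mm short of home, up to 25 mm to either side and turned up to 0.25 rad from the dock's direction.
- spray_can: Bystander: brass-coloured spray can with white cap, 62 mm across, 190 mm high. Origin: centre of its underside. Leave it alone.
- cup: Bystander: white plastic cup, 72 mm across, 70 mm high. Origin: centre of its underside. Leave it alone.
- jar: Bystander: amber glass jar with a steel lid, 60 mm across, 75 mm high. Origin: centre of its underside. Leave it alone.
- tape: Bystander: roll of clear tape lying flat, 84 mm across, 24 mm high. Origin: centre of its underside. Leave it alone.
- glass_panel: Bystander: dark flat panel 150 by 72 by 8 mm. Origin: centre of its underside. Leave it alone.
- pad: Bystander: orange silicone pad 150 by 80 by 12 mm. Origin: centre of its underside. Leave it alone.
- driver: Bystander: screwdriver with grey handle, lying behind the stop bar. Its x points from handle to tip. Leave it alone.

How it is judged:
By the outcome, as a careful person would: the job done as asked, in the order asked, and still so for the second after the job is handed in, with the robot touching nothing.
It also fails if it takes over 58 s, if anything falls off the work surface, if the arm or the gripper's body presses on something with over 40 N, if the wrist force passes 120 N, or if a joint passes its speed limit or range.

## Working session

There is one attempt and no reset: what is moved stays moved. The work goes in short steps, Python scripts to look and compute and a shell command to move; the robot and the scene stay as the last step left them, time stands still between calls to the robot, and variables do not carry over. Pictures are saved under pics/ and viewed, and the job is handed in when it is done.

```bash
mkdir -p pics
cat > h.py <<'E'
from workcell import ctrl, imaging
import numpy as np, cv2
from scipy.spatial.transform import Rotation as R
def grab(n,tag):
    im=imaging.get_image(n); cv2.imwrite(f'pics/{tag}.png',im['pixels']); 
    import pickle; pickle.dump(im,open(f'pics/{tag}.pkl','wb')); return im
def load(tag):
    import pickle; return pickle.load(open(f'pics/{tag}.pkl','rb'))
def rot(im):
    r=np.array(im['rotation'],float)
    return r if r.shape==(3,3) else R.from_rotvec(r).as_matrix()
def f(im): return im['pixels'].shape[0]/2/np.tan(np.radians(im['fov_y'])/2)
def px2w(im,u,v,z):
    d=rot(im)@np.array([(u-im['cx'])/f(im),-(v-im['cy'])/f(im),-1.])
    c=np.array(im['xyz'],float); return c+d*(z-c[2])/d[2]
def w2px(im,p):
    q=rot(im).T@(np.array(p,float)-np.array(im['xyz'])); return np.array([im['cx']+f(im)*q[0]/-q[2], im['cy']-f(im)*q[1]/-q[2]])
E
python3 - <<'E'
from h import *
for n in('scene','top'):
    im=grab(n,n+'0'); print({k:v for k,v in im.items() if k!='pixels'})
print(ctrl.get_obs())
E
```

```text
{'fov_y': 48.851380875170186, 'cx': 259.231275795351, 'cy': 186.49456835708872, 'xyz': array([1454.825244  ,  189.30117322,  794.50265214]), 'rotation': array([0.63537579, 0.743813  , 1.6569026 ])}
{'fov_y': 49.762628526868404, 'cx': 250.30673844178094, 'cy': 193.27227970572213, 'xyz': array([ 519.18966004,   28.80527577, 1219.72596676]), 'rotation': array([ 0.06825554, -0.06256143, -1.58619128])}
{'t': 0.1, 'qpos': array([-1.23200808e+00,  4.23781074e-01,  1.63061934e+00,  1.82362867e-06,
        1.08859490e+00, -1.89960543e-02]), 'qvel': array([-0.00170024, -0.00165106, -0.00106395, -0.00120559, -0.00121391,
       -0.00072722]), 'joint_torque': array([-2.99893991e-04, -5.45615530e+01, -2.74324107e+01,  6.44880161e-02,
        1.87370216e-02, -6.52565063e-05]), 'ee_pos': array([ 218.73217188, -584.93080995,  221.96676791]), 'orientation': array([-3.09009461e+00, -5.58765703e-01,  3.48140663e-04]), 'ft_force': array([ 0.58834686, -0.50534925, -0.13149967]), 'moment': array([ 0.01472188, -0.04689125,  0.02483456]), 'width': 87.51513737487448}
```

View pics/scene0.png

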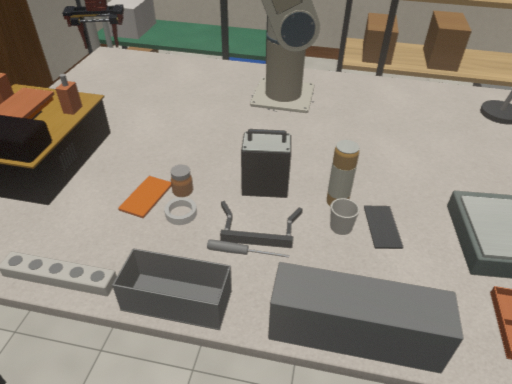

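View pics/top0.png

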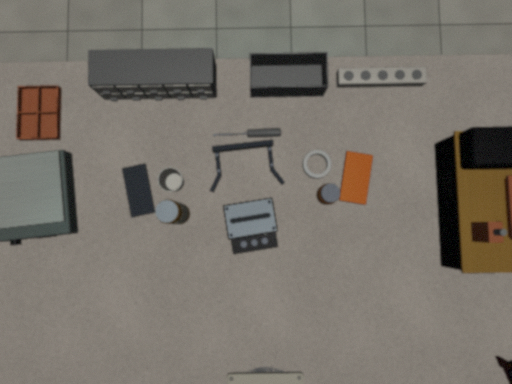

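Run:
```python
from h import *
im=load('top0')['pixels'][120:265,190:300]
im=cv2.resize(im,None,fx=5,fy=4.1*5/4.1,interpolation=cv2.INTER_CUBIC)
im=cv2.convertScaleAbs(im,alpha=1.5,beta=20)
for i in range(0,110,10): cv2.line(im,(i*5,0),(i*5,4 if i%50 else 15),(0,0,255),1); cv2.putText(im,str(190+i),(i*5,25),0,.35,(0,0,255))
for i in range(0,145,10): cv2.line(im,(0,i*5),(5,i*5),(0,0,255),1); cv2.putText(im,str(120+i),(6,i*5+4),0,.35,(0,0,255))
cv2.imwrite('pics/z1.png',im[:600]); cv2.imwrite('pics/z1b.png',im[350:])
im=load('scene0')['pixels'][120:260,205:310]
im=cv2.resize(im,None,fx=5,fy=5,interpolation=cv2.INTER_CUBIC)[:600]
im=cv2.convertScaleAbs(im,alpha=1.5,beta=20)
cv2.imwrite('pics/z2.png',im)
```

```text
(no output)
```

View pics/z1.png

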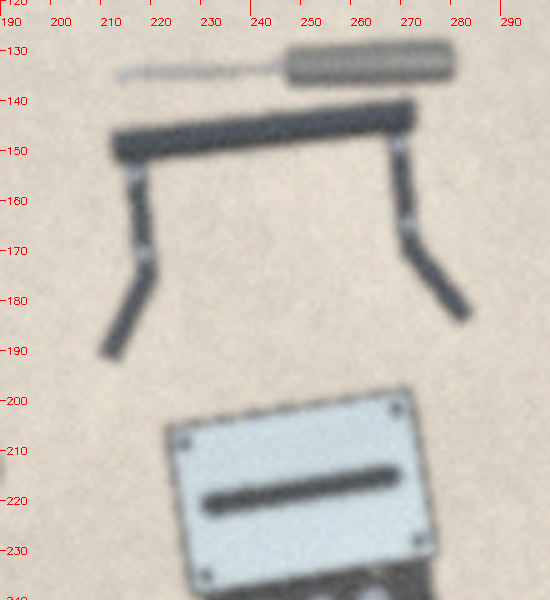

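View pics/z1b.png

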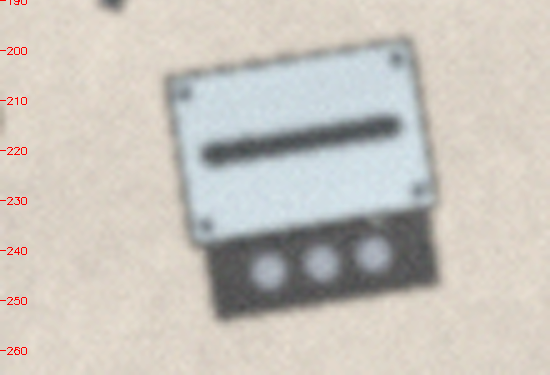

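View pics/z2.png

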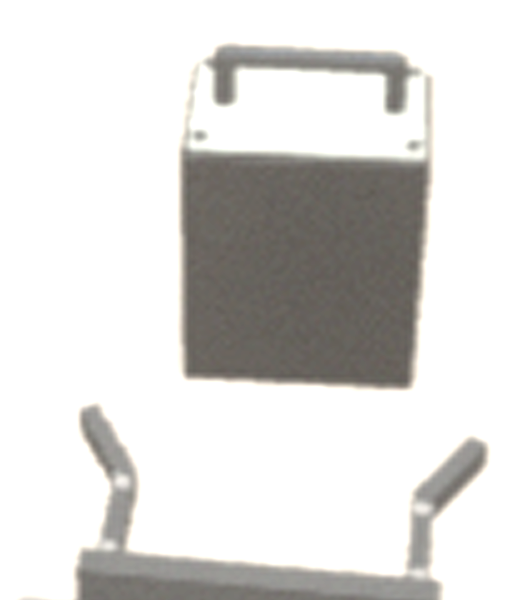

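```bash
cat >> h.py <<'E'
from scipy.optimize import least_squares
def T(p,q): c,s=np.cos(p[2]),np.sin(p[2]); return [p[0]+c*q[0]-s*q[1],p[1]+s*q[0]+c*q[1],q[2]]
def fit(obs,x0):
    # obs: (im,(u,v),(x,y,z local))
    r=least_squares(lambda p:np.concatenate([w2px(i,T(p,q))-uv for i,uv,q in obs]),x0,x_scale=[10,10,.1],loss='soft_l1')
    return r.x,np.round(r.fun.reshape(-1,2),1)
E
python3 - <<'E'
from h import *
t=load('top0'); s=load('scene0')
A=lambda u,v:np.array([190+u/5,120+v/5]); B=lambda u,v:np.array([190+u/5,190+v/5]); C=lambda u,v:np.array([205+u/5,120+v/5])
bk,fr,ft=67.5,-22.5,-67.5
o1=[(t,A(166,425),(bk,65,160)),(t,A(411,388),(bk,-65,160)),(t,B(437,205),(fr,-65,160)),(t,B(195,243),(fr,65,160)),(t,B(218,320),(ft,65,40)),(t,B(439,284),(ft,-65,40))]
# scene: seen from far, image left = robot's right (-y)
o2=[(s,C(185,378),(bk,-65,0)),(s,C(411,387),(bk,65,0)),(s,C(185,150),(bk,-65,160)),(s,C(427,158),(bk,65,160))]
for o in(o1,o2,o1+o2): print(*fit(o,[480,30,.1]))
# left rail inner
d1=[(t,A(147,168),(67.5,72,18)),(t,A(391,140),(67.5,-72,18)),(t,A(157,275),(-2,72,18)),(t,A(401,240),(-2,-72,18))]
print(*fit(d1,[620,30,.1]))
# angle of bar
for a,b,z in((A(111,133),A(415,98),30),(A(115,163),A(415,128),0),(A(166,425),A(411,388),160),(B(218,320),B(439,284),40)):
    p,q=px2w(t,*a,z),px2w(t,*b,z); d=p-q; print(p[:2],q[:2],np.arctan2(-d[0],d[1]),np.hypot(*d[:2]))
for n,u,v,z in(('can',168,211,190),('cup',173,181,70),('jar',329,193,75)): print(n,px2w(t,u,v,z))
E
```

```text
[5.21934710e+02 2.93056547e+01 1.42653841e-01] [[-0.5 -0.4]
 [ 0.5 -1. ]
 [ 1.1  0.4]
 [-0.9  0.9]
 [-0.6  0.1]
 [ 0.6 -0. ]]
[5.20127486e+02 3.29236867e+01 1.67647637e-01] [[-0.6  0.3]
 [ 0.5  0.3]
 [-1.1 -0.5]
 [ 1.3 -0.3]]
[5.21447190e+02 3.08295293e+01 1.56043416e-01] [[-1.4  0.2]
 [-0.5 -1.1]
 [ 0.5  0.2]
 [-1.4  1.4]
 [-0.8  0.5]
 [ 0.3 -0.2]
 [-1.7  0.3]
 [-0.6  0.6]
 [-2.3 -0.5]
 [ 0.1  0. ]]
[6.81067523e+02 4.38439873e+01 9.49375522e-02] [[-0.3 -1.2]
 [-0.4 -1. ]
 [ 0.2  0.7]
 [ 0.4  2.3]]
[756.53000571 141.05917188] [774.1715424  -36.37266378] 0.09910141397114301 178.30670240105573
[744.34943001 141.65888143] [762.44017747 -37.63905006] 0.10055737718839768 180.20827778600483
[578.47139309 101.8890296 ] [595.41018583 -24.06445749] 0.13368242799780802 127.08738571443719
[446.10143402  82.26870276] [464.29390301 -43.01008334] 0.14420784840718548 126.59281249249145
can [564.10294344 237.40950883 190.        ]
cup [652.99113468 247.753626    70.        ]
jar [ 611.70600235 -185.99817801   75.        ]
```

Run:
```python
from h import *
o=ctrl.get_obs(); M=R.from_rotvec(o['orientation']).as_matrix(); print(M.round(3))
# want tool y along +-unit y
y=np.arctan2(M[1,1],M[0,1]); print('tool y angle',y)
for tgt in (np.pi/2+.148,-np.pi/2+.148): print('dyaw',(tgt-y+np.pi)%(2*np.pi)-np.pi)
c=np.array([522,30.5]);u=np.array([np.cos(.148),np.sin(.148)])
for d in(67.5+10+35,67.5+10+5): print(d,c-u*d,c-u*d-o['ee_pos'][:2])
print(o['ee_pos'])
```

```text
[[ 0.937  0.35  -0.   ]
 [ 0.35  -0.937  0.001]
 [ 0.    -0.001 -1.   ]]
tool y angle -1.2130128538175908
dyaw 2.931809180612487
dyaw -0.20978347297730604
112.5 [410.72985265  13.91071706] [191.99768077 598.84152701]
82.5 [440.40189194  18.33452585] [221.66972007 603.2653358 ]
[ 218.73217188 -584.93080995  221.96676791]
```

```bash
python3 -m pendant '[{"dp":[0.014,0.045,0],"turn":[0,0,-0.02],"claw":0.0878},{"dp":[0.028,0.09,0],"turn":[0,0,-0.05],"claw":0.0878},{"dp":[0.042,0.135,0],"turn":[0,0,-0.08],"claw":0.0878},{"dp":[0.056,0.18,0],"turn":[0,0,-0.11],"claw":0.0878},{"dp":[0.07,0.225,0],"turn":[0,0,-0.14],"claw":0.0878},{"dp":[0.084,0.27,0],"turn":[0,0,-0.17],"claw":0.0878},{"dp":[0.098,0.315,0],"turn":[0,0,-0.19],"claw":0.0878},{"dp":[0.112,0.36,0],"turn":[0,0,-0.21],"claw":0.0878}]' && python3 -m pendant '[{"dp":[0.014,0.045,0],"turn":[0,0,0],"claw":0.0878},{"dp":[0.028,0.09,0],"turn":[0,0,0],"claw":0.0878},{"dp":[0.042,0.135,-0.02],"turn":[0,0,0],"claw":0.0878},{"dp":[0.056,0.18,-0.05],"turn":[0,0,0],"claw":0.0878},{"dp":[0.07,0.22,-0.08],"turn":[0,0,0],"claw":0.0878},{"dp":[0.08,0.239,-0.11],"turn":[0,0,0],"claw":0.0878},{"dp":[0.08,0.239,-0.14],"turn":[0,0,0],"claw":0.0878},{"dp":[0.08,0.239,-0.14],"turn":[0,0,0],"claw":0.0878}]'
```

```text
t: 0.9
ee_pos: [330.9, -223.6, 222.6]
orientation: [-3.133, -0.23, -0.0]
ft_force: [0.5, 0.5, 0.4]
width: 87.8
t: 1.7
ee_pos: [408.2, 14.4, 79.8]
orientation: [-3.132, -0.235, 0.012]
ft_force: [-0.4, -0.2, 0.6]
width: 87.6
```

```bash
python3 -m pendant '[{"dp":[0,0,-0.03],"turn":[0,0,0],"claw":0.0878},{"dp":[0,0,-0.055],"turn":[0,0,0],"claw":0.0878},{"dp":[0.001,0,-0.066],"turn":[0,0,0],"claw":0.0878},{"dp":[0.001,0,-0.066],"turn":[0,0,0],"claw":0.0878}]'
python3 - <<'E'
from h import *
t=grab('top','top1');s=grab('scene','scene1'); o=ctrl.get_obs(); print(o['ee_pos'],o['orientation'])
a=cv2.resize(t['pixels'][120:300,180:330],None,fx=3.3,fy=3.3); b=cv2.resize(s['pixels'][60:240,200:300],None,fx=3.3,fy=3.3)
cv2.imwrite('pics/c1.png',cv2.convertScaleAbs(np.hstack([a,b])[:, :800],alpha=1.4,beta=20))
E
```

```text
t: 2.1
ee_pos: [411.6, 13.1, 16.6]
orientation: [-3.133, -0.23, 0.002]
ft_force: [0.6, -0.1, 0.3]
width: 87.9
[412.48138111  13.31211904  17.641046  ] [3.13303101e+00 2.30991170e-01 1.38842466e-03]
```

View pics/c1.png

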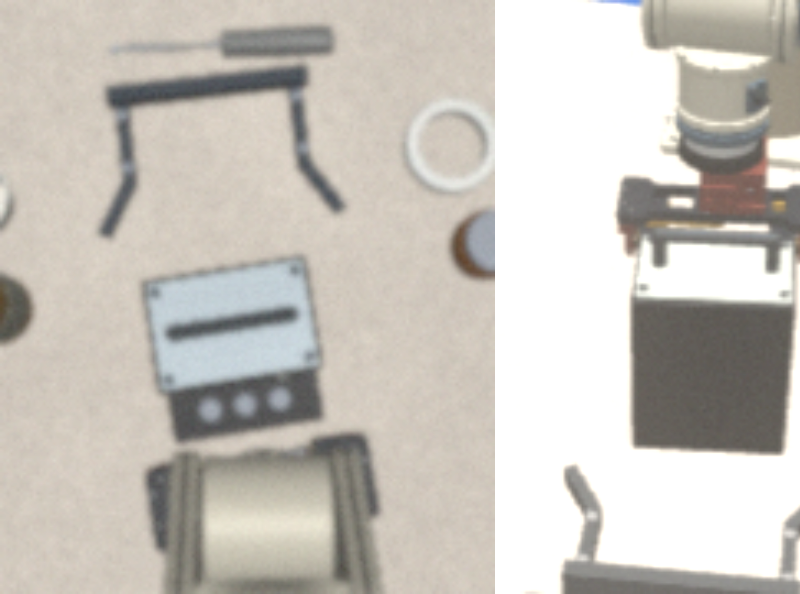

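```bash
python3 -m pendant '[{"dp":[0.01,0.0015,-0.002],"turn":[0,0,0],"claw":0.0878},{"dp":[0.018,0.0026,-0.002],"turn":[0,0,0],"claw":0.0878},{"dp":[0.022,0.0032,-0.002],"turn":[0,0,0],"claw":0.0878},{"dp":[0.025,0.0037,-0.002],"turn":[0,0,0],"claw":0.0878}]'; python3 -m pendant '[{"dp":[0.003,0.0004,0],"turn":[0,0,0],"claw":0.0878},{"dp":[0.006,0.0008,0],"turn":[0,0,0],"claw":0.0878},{"dp":[0.009,0.0012,0],"turn":[0,0,0],"claw":0.0878},{"dp":[0.012,0.0016,0],"turn":[0,0,0],"claw":0.0878}]'; python3 -c "
from h import *
print(ctrl.get_obs()['moment'])"
```

```text
t: 2.6
ee_pos: [438.0, 17.4, 15.1]
orientation: [3.133, 0.232, 0.002]
ft_force: [-0.1, 0.3, 0.8]
width: 88.2
t: 3.0
ee_pos: [443.2, 18.5, 14.1]
orientation: [-3.133, -0.231, 0.018]
ft_force: [-18.0, -5.7, 15.4]
width: 87.6
[-1.0204138   2.71852531 -0.25052322]
```

```bash
python3 -m pendant '[{"dp":[0.003,0.0004,0.001],"turn":[0,0,0],"claw":0.0878},{"dp":[0.006,0.0007,0.001],"turn":[0,0,0],"claw":0.0878},{"dp":[0.009,0.0010,0.001],"turn":[0,0,0],"claw":0.0878},{"dp":[0.012,0.0012,0.001],"turn":[0,0,0],"claw":0.0878}]'
python3 - <<'E'
from h import *
t=grab('top','top2');s=grab('scene','scene2'); o=ctrl.get_obs(); print(o['ee_pos'],o['orientation'],o['ft_force'],o['moment'])
a=cv2.resize(t['pixels'][120:300,180:330],None,fx=3.3,fy=3.3); b=cv2.resize(s['pixels'][60:240,210:300],None,fx=3.3,fy=3.3)
cv2.imwrite('pics/c2.png',cv2.convertScaleAbs(np.hstack([a,b])[:, :800],alpha=1.4,beta=20))
E
```

```text
t: 3.4
ee_pos: [454.6, 19.9, 14.1]
orientation: [-3.132, -0.232, 0.02]
ft_force: [-11.9, -1.1, 0.7]
width: 87.8
[455.19808629  19.94968783  14.14936287] [-3.13243208 -0.23241719  0.01793321] [-9.11720337 -1.15205198 -4.47340803] [-0.22218006  1.4975001   0.04428142]
```

View pics/c2.png

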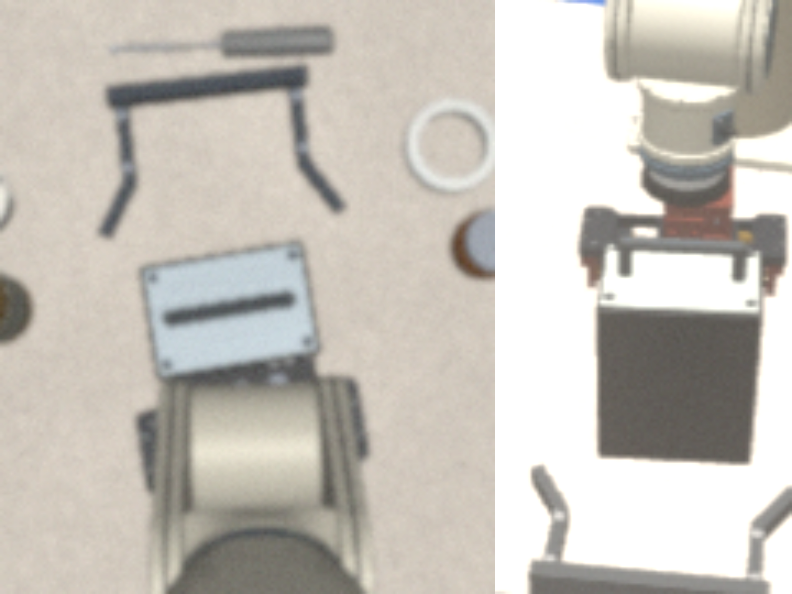

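```bash
python3 -m pendant '[{"dp":[0.005,0.0005,0],"turn":[0,0,-0.005],"claw":0.0878},{"dp":[0.01,0.0011,0],"turn":[0,0,-0.01],"claw":0.0878},{"dp":[0.015,0.0017,0],"turn":[0,0,-0.015],"claw":0.0878},{"dp":[0.02,0.0022,0],"turn":[0,0,-0.02],"claw":0.0878},{"dp":[0.025,0.0028,0],"turn":[0,0,-0.025],"claw":0.0878},{"dp":[0.03,0.0033,0],"turn":[0,0,-0.03],"claw":0.0878},{"dp":[0.035,0.0039,0],"turn":[0,0,-0.035],"claw":0.0878},{"dp":[0.04,0.0045,0],"turn":[0,0,-0.04],"claw":0.0878}]'; python3 -m pendant '[{"dp":[0.005,0.0005,0],"turn":[0,0,-0.005],"claw":0.0878},{"dp":[0.01,0.0011,0],"turn":[0,0,-0.01],"claw":0.0878},{"dp":[0.015,0.0017,0],"turn":[0,0,-0.01],"claw":0.0878},{"dp":[0.02,0.0022,0],"turn":[0,0,-0.01],"claw":0.0878},{"dp":[0.025,0.0028,0],"turn":[0,0,-0.01],"claw":0.0878},{"dp":[0.03,0.0033,0],"turn":[0,0,-0.01],"claw":0.0878}]'
cat > look.py <<'E'
from h import *
import sys
k=sys.argv[1]
t=grab('top','top'+k);s=grab('scene','scene'+k); o=ctrl.get_obs(); print(o['ee_pos'],o['orientation'],o['ft_force'],o['moment'])
a=cv2.resize(t['pixels'][130:240,205:295],None,fx=5,fy=5,interpolation=cv2.INTER_CUBIC); b=cv2.resize(s['pixels'][130:260,215:305],None,fx=3.5,fy=550/130,interpolation=cv2.INTER_CUBIC)
cv2.imwrite(f'pics/c{k}.png',cv2.convertScaleAbs(np.hstack([a,b])[:, :800],alpha=1.4,beta=20))
E
python3 look.py 3
```

```text
t: 4.3
ee_pos: [493.0, 24.5, 14.0]
orientation: [-3.136, -0.17, 0.025]
ft_force: [-18.5, -0.4, 11.6]
width: 87.7
t: 4.9
ee_pos: [522.0, 27.6, 14.0]
orientation: [-3.137, -0.154, 0.027]
ft_force: [-17.4, -2.1, 8.7]
width: 87.9
[525.06345192  27.75925215  14.06279929] [-3.13757091 -0.15395902  0.0182454 ] [-10.53068586   0.1969816   -2.39151925] [0.14443686 1.70928268 0.12115688]
```

View pics/c3.png

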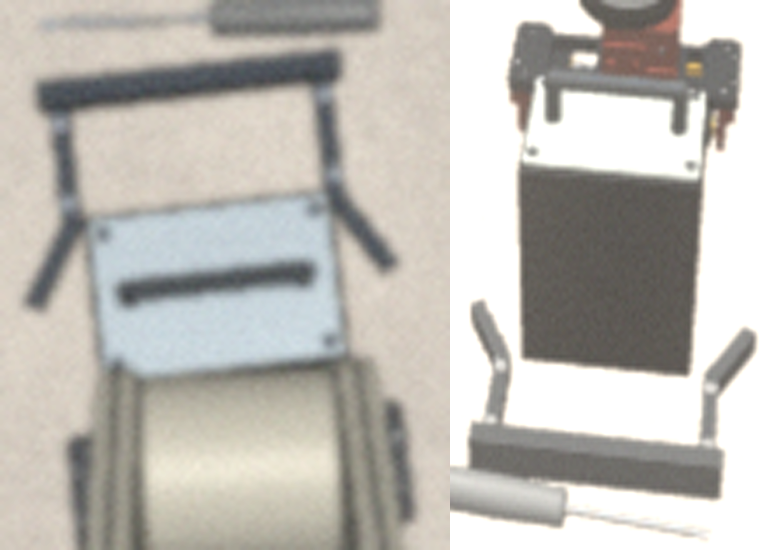

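```bash
cat > uf.py <<'E'
from h import *
def P(u,v): return np.array([205+u/5,130+v/5])
def S(u,v): return np.array([215+(u-450)/3.5,130+v*130/550])
def est(k,bl,br,fr,sbl,sbr,stl,str_):
    t=load('top'+k);s=load('scene'+k);bk=67.5
    o1=[(t,P(*bl),(bk,65,160)),(t,P(*br),(bk,-65,160)),(t,P(*fr),(-22.5,-65,160))]
    o2=[(s,S(*sbl),(bk,-65,0)),(s,S(*sbr),(bk,65,0)),(s,S(*stl),(bk,-65,160)),(s,S(*str_),(bk,65,160))]
    for o in(o1,o2,o1+o2): print(fit(o,[600,35,.1])[0].round(3))
E
python3 - <<'E'
from uf import *
est('3',(84,220),(327,192),(347,362),(523,358),(690,373),(521,166),(703,180))
s=load('scene3')
# dock in scene view: rail top inner points; left in image=-y
d=[(s,S(503,362),(-2,-72,18)),(s,S(707,384),(-2,72,18)),(s,S(470,425),(79.5,-84,30)),(s,S(722,450),(79.5,84,30))]
print(fit(d,[684,44,.1]))
E
```

```text
[5.9813e+02 3.6311e+01 9.6000e-02]
[6.01434e+02 3.93490e+01 1.13000e-01]
[5.98816e+02 3.80570e+01 1.04000e-01]
(array([6.84471383e+02, 4.81214310e+01, 1.24398805e-01]), array([[ 1.5, -1.5],
       [-1.7, -2.9],
       [ 1.8,  3. ],
       [-1.6,  1.9]]))
```

```bash
python3 -m pendant '[{"dp":[0.005,0.0005,0],"turn":[0,0,0],"claw":0.0878},{"dp":[0.01,0.001,0],"turn":[0,0,0],"claw":0.0878},{"dp":[0.015,0.0015,0],"turn":[0,0,0],"claw":0.0878},{"dp":[0.02,0.002,0],"turn":[0,0,0],"claw":0.0878},{"dp":[0.025,0.0025,0],"turn":[0,0,0],"claw":0.0878},{"dp":[0.03,0.003,0],"turn":[0,0,0],"claw":0.0878},{"dp":[0.035,0.0035,0],"turn":[0,0,0],"claw":0.0878},{"dp":[0.04,0.004,0],"turn":[0,0,0],"claw":0.0878}]';  python3 -m pendant '[{"dp":[0.005,0.0005,0],"turn":[0,0,0],"claw":0.0878},{"dp":[0.01,0.001,0],"turn":[0,0,0],"claw":0.0878},{"dp":[0.015,0.0015,0],"turn":[0,0,0],"claw":0.0878},{"dp":[0.02,0.002,0],"turn":[0,0,0],"claw":0.0878}]'; python3 look.py 4
```

```text
t: 5.8
ee_pos: [560.8, 31.4, 13.9]
orientation: [-3.138, -0.154, 0.032]
ft_force: [-24.4, -1.8, 16.2]
width: 88.0
t: 6.2
ee_pos: [581.6, 33.5, 13.9]
orientation: [-3.138, -0.154, 0.03]
ft_force: [-22.7, -1.7, 14.5]
width: 87.8
[584.35082932  33.62884433  13.86129281] [-3.13765274 -0.15386662  0.02101774] [-14.49010398  -0.70779758   3.72093824] [0.0906675  2.37736146 0.13792169]
```

View pics/c4.png

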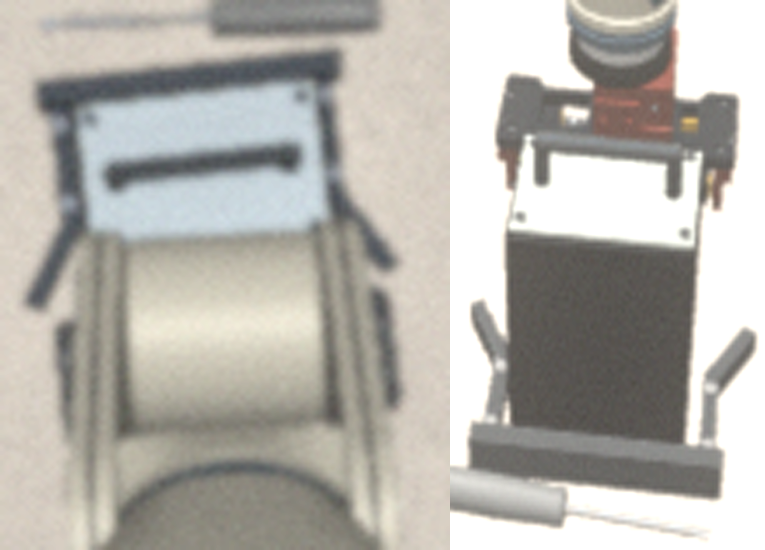

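```bash
python3 -m pendant '[{"dp":[0.003,0.0003,0.001],"turn":[0,0,0],"claw":0.0878},{"dp":[0.006,0.0006,0.001],"turn":[0,0,0],"claw":0.0878},{"dp":[0.009,0.0009,0.001],"turn":[0,0,0],"claw":0.0878},{"dp":[0.012,0.0012,0.001],"turn":[0,0,0],"claw":0.0878},{"dp":[0.015,0.0015,0.001],"turn":[0,0,0],"claw":0.0878}]'; python3 -m pendant '[{"dp":[0.002,0.0002,0],"turn":[0,0,0],"claw":0.0878},{"dp":[0.004,0.0004,0],"turn":[0,0,0],"claw":0.0878}]'
```

```text
t: 6.8
ee_pos: [599.9, 35.1, 14.1]
orientation: [-3.138, -0.154, 0.019]
ft_force: [-10.0, -0.8, -4.4]
width: 87.8
t: 7.0
ee_pos: [604.0, 35.5, 14.1]
orientation: [-3.138, -0.154, 0.019]
ft_force: [-9.2, -1.1, -3.9]
width: 87.2
```

```bash
for i in 1; do python3 -m pendant '[{"dp":[0.001,0.0001,0],"turn":[0,0,0],"claw":0.0878},{"dp":[0.002,0.0002,0],"turn":[0,0,0],"claw":0.0878}]'; done; python3 -m pendant '[{"dp":[0.001,0.0001,0],"turn":[0,0,0],"claw":0.0878},{"dp":[0.002,0.0002,0],"turn":[0,0,0],"claw":0.0878}]'
```

```text
t: 7.2
ee_pos: [605.6, 35.7, 14.0]
orientation: [-3.138, -0.154, 0.02]
ft_force: [-12.5, -1.6, -4.0]
width: 87.8
t: 7.4
ee_pos: [605.6, 35.7, 13.9]
orientation: [3.138, 0.154, -0.027]
ft_force: [-18.7, -2.9, 5.1]
width: 87.8
```

```bash
python3 look.py 5
```

```text
[605.54816399  35.69749991  13.91010151] [ 3.13767526  0.15375048 -0.02683067] [-16.19911036  -3.16068117   2.60617242] [-0.11426046  2.69883371  0.01248778]
```

View pics/c5.png

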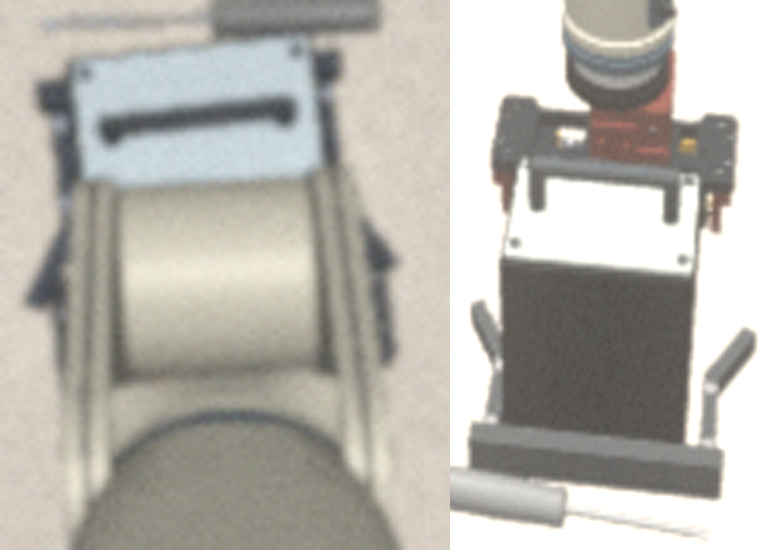

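```bash
python3 -m pendant '[{"dp":[0.001,0.0001,0],"turn":[0,0,0],"claw":0.0878},{"dp":[0.002,0.0002,0],"turn":[0,0,0],"claw":0.0878}]'; python3 -m pendant '[{"dp":[0.001,0.0001,0],"turn":[0,0,0],"claw":0.0878},{"dp":[0.002,0.0002,0],"turn":[0,0,0],"claw":0.0878},{"dp":[0.002,0.0002,0],"turn":[0,0,0],"claw":0.0878}]'; python3 -c "
from h import *
print(ctrl.get_obs()['moment'])"
```

```text
t: 7.7
ee_pos: [605.5, 35.7, 13.9]
orientation: [3.138, 0.154, -0.033]
ft_force: [-25.5, -2.8, 12.0]
width: 88.0
t: 8.0
ee_pos: [605.5, 35.7, 13.9]
orientation: [3.137, 0.154, -0.04]
ft_force: [-29.9, -3.6, 14.9]
width: 87.9
[-0.55814735  4.50929557 -0.03423664]
```

```bash
python3 -m pendant '[{"dp":[-0.004,-0.0004,0],"turn":[0,0,0],"claw":0.0878},{"dp":[-0.008,-0.0008,0],"turn":[0,0,0],"claw":0.0878},{"dp":[-0.02,-0.002,0],"turn":[0,0,0],"claw":0.0878},{"dp":[-0.05,-0.005,0],"turn":[0,0,0],"claw":0.0878},{"dp":[-0.09,-0.009,0.01],"turn":[0,0,0],"claw":0.0878},{"dp":[-0.13,-0.013,0.03],"turn":[0,0,0],"claw":0.0878},{"dp":[-0.17,-0.017,0.05],"turn":[0,0,0],"claw":0.0878},{"dp":[-0.2,-0.02,0.08],"turn":[0,0,0],"claw":0.0878}]'; python3 look.py 6
```

```text
t: 8.8
ee_pos: [414.4, 16.4, 96.5]
orientation: [-3.138, -0.154, 0.004]
ft_force: [0.7, -0.1, 0.4]
width: 87.8
[415.38603786  16.42307649  99.05891743] [3.13776731 0.15327644 0.0033413 ] [ 0.6595554  -0.35555674 -0.23840097] [-0.04590584  0.09286227  0.01501919]
```

View pics/c6.png

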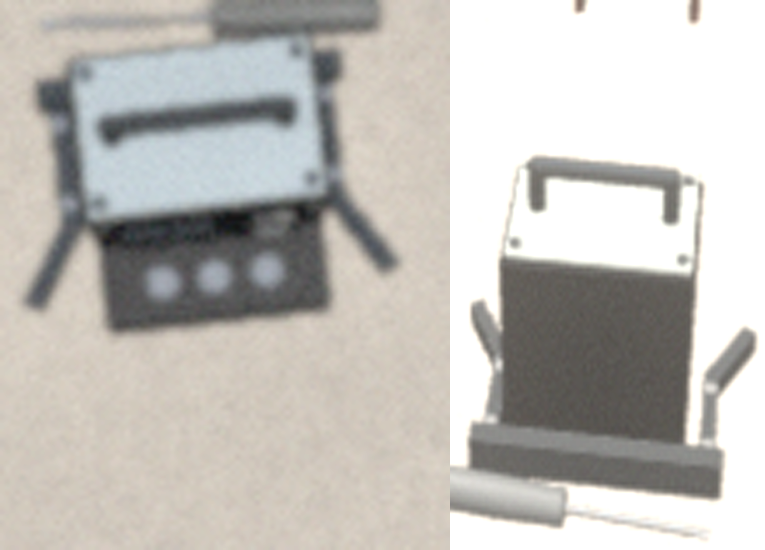

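View pics/scene6.png

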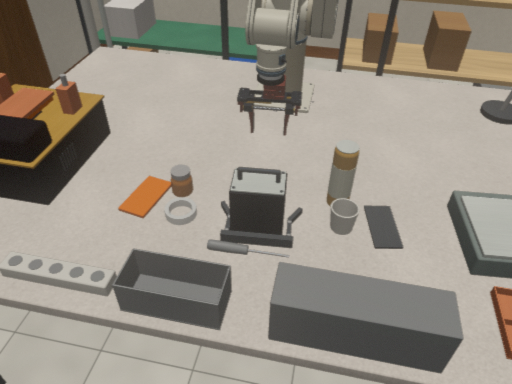

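Run:
```python
from uf import *
t=load('top6');s=load('scene6')
o=[(t,P(70,60),(67.5,65,160)),(t,P(310,37),(67.5,-65,160)),(t,P(328,192),(-22.5,-65,160)),(t,P(90,220),(-22.5,65,160)),(t,P(112,330),(-67.5,65,40)),(t,P(329,304),(-67.5,-65,40))]
print(fit(o,[684,44,.1]))
for a,b,z in((P(112,330),P(329,304),40),(P(70,60),P(310,37),160),(P(90,220),P(328,192),160)):
    p,q=px2w(t,*a,z),px2w(t,*b,z); d=p-q; print(p[:2],q[:2],np.arctan2(-d[0],d[1]))
a=cv2.resize(s['pixels'][190:250,210:310],None,fx=8,fy=8,interpolation=cv2.INTER_CUBIC)
cv2.imwrite('pics/d6.png',cv2.convertScaleAbs(a,alpha=2.2,beta=0))
```

```text
(array([6.84240084e+02, 4.21496109e+01, 1.01504067e-01]), array([[-1. , -0.9],
       [ 0.7, -2.1],
       [ 1.3,  1. ],
       [-1.1,  1.3],
       [-0.7,  0.1],
       [ 1. , -0. ]]))
[610.74220152  97.87868456] [623.60440329 -26.44987082] 0.10308659883273572
[742.39269815 111.02982577] [752.372533   -13.79224505] 0.07978277358494612
[658.52721501 101.54191108] [671.02559901 -21.49290488] 0.10123684491853917
```

View pics/d6.png

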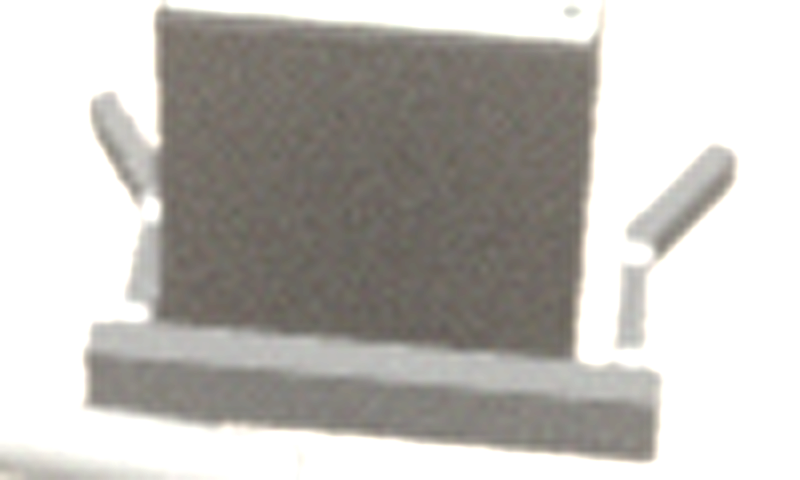

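```bash
python3 -c "
from h import *
print(ctrl.close_job())"
```

```text
the job is handed in; nothing more can be done
None
```

I pushed the power unit fully home into its dock and handed the job in at about 9 s, with the hand well clear. Both open fingertips pushed on the foot's front face, about 14 mm above the bench. I corrected the unit's 0.05 rad turn on the way in.

**Home against the stop:** the hand stopped dead at x = 605.5 mm while the push force rose to about 30 N. That is roughly double the unit's sliding resistance, so I take it to be the stop bar. The pictures fit this: the unit's origin came out at x ≈ 684 mm, and the dock's home position at 681 to 686 mm.

**Square and centred:** the unit's yaw is about 0.10 rad against the dock's 0.10 rad. It sits about 2 mm to the right of centre, inside the 7 mm of play. It stands upright, and its back edge looks parallel to the stop bar.

**Other checks:** the bystanders look undisturbed in the last pictures, and the wrist force was back near zero after I withdrew.

**Disagreements:**
- The two cameras differed by 2 to 4 mm and about 0.02 rad.
- One blurred edge of the unit gave a yaw of 0.08 rad, while the others gave 0.10 rad.
- The bar partly hides the joint between the unit's back and the stop, so the firm stop under force is the main evidence that it is fully home.

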